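Lock the test pot's recessed retaining ring with the pin spanner

ROBOT

A 7-joint arm with a two-finger parallel gripper is mounted at the origin on the work surface. World frame = base frame: x ahead of the robot, y to its left, z up, the work surface at z = 0. Lengths are in m, angles in rad, forces in N, time in s.
With the tool pointing down it reaches from about 0.4 to 0.9 m from the base axis. Payload 5.6 kg.
Tool frame: the origin (TCP) lies midway between the tips of the shut fingers; the grasp point (between the pads) lies tcp_to_grasp behind it (tcp_to_grasp is the distance from the TCP to the grasp point, in m); z points along the fingers, y is the direction in which the jaws open and shut (so a half turn about z gives the same grasp; the last joint's range is limited). The gripper opens to 92 mm and grips with 3 to 60 N. Pads are 20 mm wide; open, the fingers measure 128 mm over their backs; the gripper's body (75 mm by 189 mm) begins 69 mm behind the grasp point.
Start: joints at [-1.304, 0.468, -0.012, 1.603, 0.006, 1.071, -0.056], TCP at [0.198, 0.619, 0.215] pointing down, gripper open.
Joint ranges: [-2.53, 2.53], [-0.31, 2.02], [-1.57, 1.55], [0.28, 2.44], [-1.29, 4.43], [0.15, 1.84], [-2.92, 2.92]. Speed limits (rad/s): [2.57, 2.57, 3.14, 3.14, 3.14, 3.14, 3.14].

INTERFACE

Orientations are given as a unit quaternion [w, x, y, z].
In Python, from cell import get_obs, grab_frame, hand_in, tcp_to_grasp gives the robot as it stands.
- The arm moves only by the tool send_rows, never from a script. Its argument "deltas" is a list that holds one entry, the list of rows, each a list of 7 numbers: the opening, from 0 (shut) to 1 (fully open), then the shift along the tool's x, y, z in cm, then the turn, a rotation vector about the tool's x, y, z in degrees. A call has 1 to 8 rows; each row is the pose to reach, as a shift and turn from the pose measured when the call began, along the tool's axes at that moment; what a row does not reach only later rows make up. A row lasts 1/8 s, in which the tool goes at most 62.5 mm and 10.7 degrees, less where a joint would pass 70% of its speed; a pose out of reach is approached as far as the arm can. A call with a gripper value outside its range is refused whole. The fingers move at their own pace and stop on an object; "squeeze" is the grip in N (left out, the last holds). Time passes only in rows, so rows that repeat a pose let the fingers close. It gives the time, the measured TCP pose, the force and the opening at its end, in the units of the state.
- get_obs(): the state, without advancing time (a new reading comes with each control period).
- grab_frame(name): name is "scene" or "side" or "wrist"; returns a dict with "color" (384x512x3 uint8, red, green, blue), "K" (3x3 intrinsics, pixels), "k1" (the pictures are not rectified: a ray, as slopes to the right and down, at radius r is drawn at 1 + k1 r^2 times it, then the intrinsics apply), "rvec" (rotation vector, rad) and "tvec" (3), from world to camera coordinates, as OpenCV has them. Camera axes: x right, y down, z forward; pixel columns grow to the right and rows downward; lengths in m; the calibration is good to about 2 mm. A picture is of the moment at which its call begins. There is no depth.
- hand_in(): hands the job in, once; it reports no verdict.
The state is a dict: "time_s": time; "q": joint angles; "qvel": joint speeds; "tau": joint torques, N m; "tcp_pos": TCP position; "eef_rot": TCP orientation; "force": force on the tool from outside, world axes, zero at the start; "ft_torque": the same for the moment, N m; "finger_gap": opening from 0.0 (shut) to 1.0 (fully open).
Only numpy, scipy, OpenCV 4.12 (cv2) and the standard library are available. Lean on these libraries where they do the work, as an engineer would, in place of code of your own. Each camera call takes 0.05 s, during which the arm holds its last target.

TASK

Take the two-pin spanner from the slotted stand, put both its pins fully into the two holes of the recessed ring in the grey test pot, and turn the ring clockwise (seen from above) until it meets its firm stop. Then set the spanner back upright in the middle notches of the stand, and leave the couplers and the other loose things where they are.

Things in the scene. Friction and masses are not known exactly. Their poses are not given: they have to be found in the camera images.
- spanner_grip (a point): Centre of the loose two-pin spanner's black grip block (28 mm along x, 26 along y, 46 high). Spanner: steel, 0.35 kg, 104 mm tall, stands pins down; x runs along the crossbar through both pins, z up; a half turn about z makes no difference. Below the block a neck 16 mm high, then a crossbar 100 mm long (x), 18 mm square, its underside 55 mm below this point.
- spanner_tips (a point): Point midway between the ends of the spanner's two pins, 81 mm below spanner_grip, same axes. The pins are at x = +27 and -27 mm, 10 mm in diameter, stand 26 mm out of the crossbar, ends tapered to 7 mm over the last 3 mm.
- stand: Fixed slotted steel stand, base 130 mm (x) by 320 mm (y), origin at its centre on the table. Two upright plates 8 mm thick, at x = +40 and -40 mm, run along y, tops 58 mm up; each has three tapered notches (y = -105, 0, +105 mm), 20 mm wide at the floor, 36 mm at the top. Couplers lie in the outer pairs.
- notch (a point): Middle of the stand's middle notch pair, at notch floor height (36 mm above the table), axes of the stand. The spanner's crossbar rests on the two notch floors, lying along x, pins hanging between the plates: spanner_tips is then 26 mm below this point.
- pot: Fixed grey round test pot, 108 mm across, 60 mm high, on a foot plate 150 mm (x) by 126 mm (y), with a brass-ended boss at +y. Origin at its centre on the table. In its top is a recess 84 mm across and 10 mm deep, with the bright flat ring as its floor. The ring is sprung: it yields up to 4 mm downwards, at about 2 N rising to 10 N, and comes back.
- pot_ring (a point): Centre of the ring's face, unpressed, 50 mm above the table; axes of the pot, not of the ring. Two holes 27 mm from it, opposite each other: 13 mm wide, 10 mm deep. Their line lies u - r from the pot's x axis (counter-clockwise from above), r = joint ring, u unknown from -0.35 to 0.35 rad: see it, or feel it: pins slid lightly over the face do not turn the ring and drop into the holes.
- ring (a joint): How far the ring is turned, rad, growing clockwise seen from above. Starts between 0 and 0.25; 1.0 is the firm stop (a dark lug at the ring's edge meets a dark lug on the recess wall). It turns against friction of about 0.5 N m and stays where it is left.
- coupler_a: Zinc double coupler (94 x 54 x 85 mm, 0.8 kg) in one outer notch pair of the stand, origin at the centre of its underside, which lies on the notch floor; its top is 121 mm above the table. Bystander.
- coupler_b: The same in the other outer notch pair. Bystander.
- half_coupler: Rusty half coupler (about 110 x 60 x 50 mm) lying on the table beyond, origin at the underside of its ring. Bystander.
- washer_block: Grey nylon block (62 x 36 x 30 mm) on the table between stand and pot, origin at the centre of its underside. Bystander.
- depth_gauge: Brass depth gauge (150 x 90 x 24 mm) lying on the table beyond, origin on its underside. Bystander.
- site_wrench: Steel wrench, 180 mm, lying on the table beyond. Bystander.
Mind the look-alikes: they are no part of the job. Of the things shaped like the part that bears spanner_grip, the bare steel one is meant.

How it is judged:
On the way, in this order (a step that is already met when the one before it is completed fails the run):
1. both pins are well into the ring's holes (tips more than 6.5 mm below the unpressed ring face, within 4 mm of the pot's axis, spanner upright within 0.12 rad), ring not yet turned home (z of spanner_tips in the frame of pot_ring below -0.0065 m and horizontal distance between spanner_tips and pot_ring below 0.004 m and angle between spanner_tips's own z axis and vertical below 0.12 rad and value of joint ring below 0.9 rad), for 0.1 s.
2. the ring is at its stop (within 0.05 rad) with the spanner's pins still in the holes (z of spanner_tips in the frame of pot_ring below -0.0065 m and horizontal distance between spanner_tips and pot_ring below 0.004 m and angle between spanner_tips's own z axis and vertical below 0.12 rad and value of joint ring above 0.95 rad), for 0.1 s.
At the end, for the whole second after the job is handed in: The ring is within 0.05 rad of its stop, and the released spanner stands upright (within 0.1 rad) in the stand's middle notches with its crossbar down on the notch floors (within 4 mm), within 12 mm along the bar, 6 mm across and 0.1 rad of the notches' direction (value of joint ring above 0.95 rad and x of spanner_tips in the frame of notch between -0.012 and 0.012 m and y of spanner_tips in the frame of notch between -0.006 and 0.006 m and z of spanner_tips in the frame of notch between -0.03 and -0.022 m and angle between spanner_tips's own z axis and vertical below 0.1 rad and angle between the x axis of spanner_tips and the x axis of notch, either way round below 0.1 rad); the robot touches nothing.
It fails at once if a coupler, the half coupler, nylon block, gauge or wrench is moved more than 25 mm (distance of any of coupler_a, coupler_b, half_coupler, washer_block, depth_gauge, site_wrench from where it was at the start of the episode above 0.025 m).
It also fails if it takes over 64 s, if anything falls off the work surface, if the arm or the gripper's body presses on something with over 40 N, if the wrist force passes 120 N, or if a joint passes its speed limit or range.

## Working session

There is one attempt and no reset: what is moved stays moved. The work goes in short steps, Python scripts to look and compute and a tool call to move; the robot and the scene stay as the last step left them, time stands still between calls to the robot, and variables do not carry over. Pictures are saved under pics/ and viewed, and the job is handed in when it is done.

Besides the shell and the picture viewer there is one more tool, called after "Emit:" by a JSON object that holds its "method" and its "body", one argument or row to a line. send_rows: Moves the arm, as the interface text tells. Its arguments: {"type":"object","properties":{"deltas":{"type":"array"},"squeeze":{"type":"number"}},"required":["deltas"]}

```bash
ls; mkdir -p pics; cat > h.py <<'E'
import numpy as np, cv2
from cell import get_obs, grab_frame, hand_in, tcp_to_grasp
from scipy.spatial.transform import Rotation as R
def snap(n,f):
    d=grab_frame(n); cv2.imwrite('pics/'+f+'.png',d['color'][:,:,::-1]); np.save('pics/'+f+'.npy',d,allow_pickle=True); return d
def load(f): return np.load('pics/'+f+'.npy',allow_pickle=True).item()
def ray(d,u,v):
    K=d['K'];x=(u-K[0,2])/K[0,0];y=(v-K[1,2])/K[1,1]
    s=1
    for _ in range(30): s=1+float(d['k1'])*((x/s)**2+(y/s)**2)
    r=np.array([x/s,y/s,1]);M=cv2.Rodrigues(np.array(d['rvec'],float))[0];t=np.array(d['tvec'],float).ravel()
    return -M.T@t, M.T@r
def atz(d,u,v,z):
    o,r=ray(d,u,v); return o+r*(z-o[2])/r[2]
def proj(d,p):
    M=cv2.Rodrigues(np.array(d['rvec'],float))[0];p=M@np.array(p)+np.array(d['tvec'],float).ravel()
    x,y=p[0]/p[2],p[1]/p[2];s=1+float(d['k1'])*(x*x+y*y);K=d['K']
    return np.array([K[0,0]*x*s+K[0,2],K[1,1]*y*s+K[1,2]])
def crop(f,u0,v0,w,h,k,out):
    im=cv2.imread('pics/'+f+'.png')[v0:v0+h,u0:u0+w]; cv2.imwrite('pics/'+out+'.png',cv2.resize(im,None,fx=k,fy=k,interpolation=cv2.INTER_CUBIC))
def st():
    o=get_obs(); print({k:np.round(o[k],4).tolist() for k in ['time_s','q','tcp_pos','eef_rot','force','ft_torque','finger_gap']}); return o
E
python3 - <<'E'
from h import *
st(); print(tcp_to_grasp)
for n in ['scene','side','wrist']:
    d=snap(n,n+'0'); o,r=ray(d,256,192); print(n,o.round(3),r.round(3),d['K'].tolist() if hasattr(d['K'],'tolist') else d['K'],d['k1'])
E
```

```text
pics
{'time_s': 0.0, 'q': [-1.304, 0.4684, -0.0116, 1.6037, 0.006, 1.0714, -0.0563], 'tcp_pos': [0.198, 0.6185, 0.2136], 'eef_rot': [-0.0001, 0.1543, 0.988, -0.0009], 'force': [0.2072, 0.2472, -0.5696], 'ft_torque': [-0.0172, -0.0357, 0.0389], 'finger_gap': 1.0022}
0.0187
scene [1.212 0.16  0.791] [-0.638 -0.222 -0.737] [[366.61750481151165, 0.0, 260.49998981907186], [0.0, 366.61750481151165, 192.30372338104985], [0.0, 0.0, 1.0]] -0.11098726127082668
side [0.437 0.669 0.688] [ 0.206 -0.73  -0.651] [[406.62489683178967, 0.0, 259.7340524230283], [0.0, 406.62489683178967, 191.5689787434995], [0.0, 0.0, 1.0]] -0.04800788167223439
wrist [0.12  0.643 0.384] [ 0.276 -0.09  -0.957] [[301.2446819336889, 0.0, 256.200936967904], [0.0, 301.2446819336889, 191.59682193676463], [0.0, 0.0, 1.0]] -0.0017741484077050539
```

View pics/scene0.png

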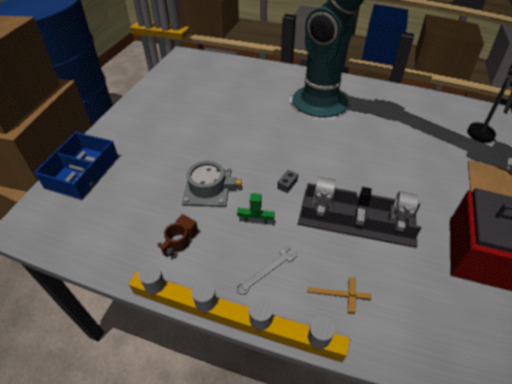

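View pics/side0.png

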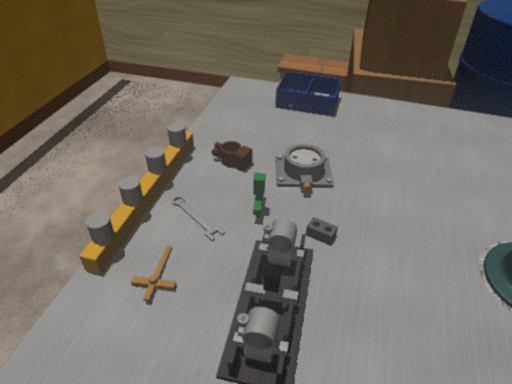

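View pics/wrist0.png

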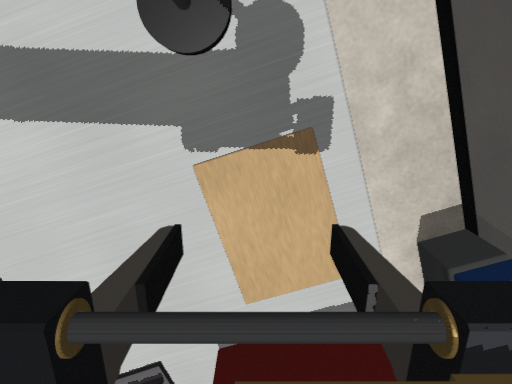

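```bash
python3 - <<'E'
from h import *
crop('scene0',290,165,140,85,5,'c1');crop('side0',225,200,100,184,3,'c2');crop('scene0',170,150,90,80,7,'c3')
d=load('scene0')
for n,u,v,z in [('grip',365,192,.117),('pot',207,170,.06),('c1',302,226,0),('c2',416,242,0),('c3',312,185,0),('c4',420,207,0)]: print(n,atz(d,u,v,z).round(3))
d=load('side0')
for n,u,v,z in [('pot',305,158,.06),]: print(n,atz(d,u,v,z).round(3))
E
```

```text
grip [0.542 0.217 0.117]
pot [ 0.542 -0.221  0.06 ]
c1 [0.606 0.08  0.   ]
c2 [0.563 0.383 0.   ]
c3 [0.447 0.071 0.   ]
c4 [0.433 0.389 0.   ]
pot [ 0.551 -0.206  0.06 ]
```

View pics/c1.png

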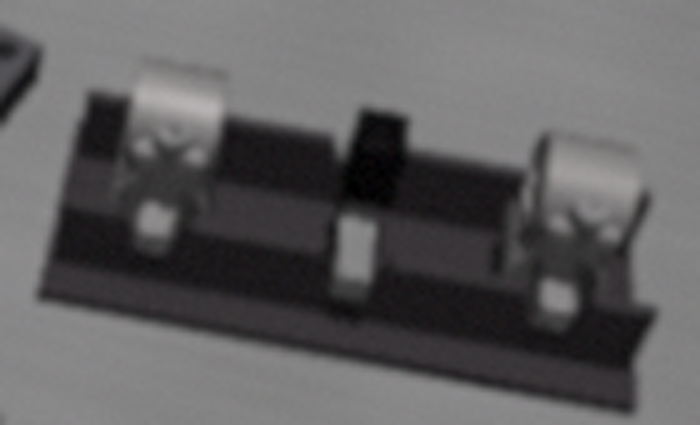

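View pics/c2.png

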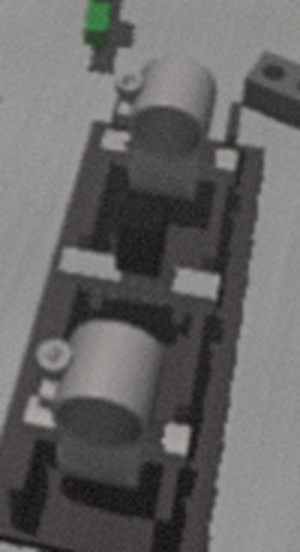

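View pics/c3.png

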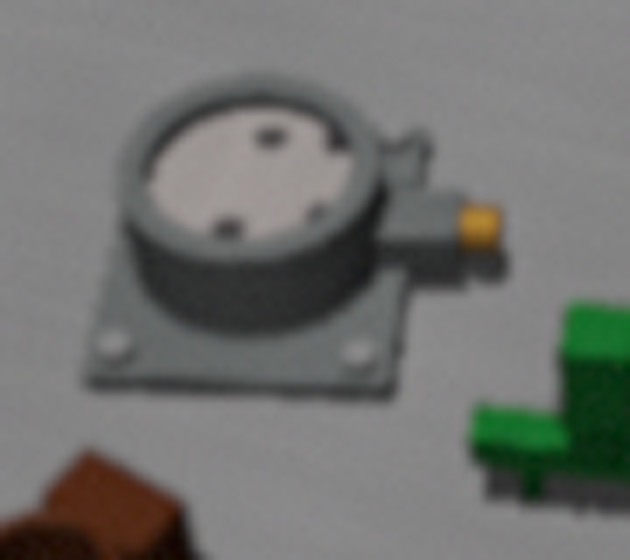

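```bash
cat >> h.py <<'E'
def plan(pos,jaw,grasp=False):
    """world target pos, tool z down, tool y at yaw jaw (mod pi), nearest. prints cm / deg"""
    o=get_obs(); q=o['eef_rot'];Rc=R.from_quat([q[1],q[2],q[3],q[0]]);p=np.array(o['tcp_pos'])
    best=None
    for k in (0,1):
        a=jaw+k*np.pi; y=np.array([np.cos(a),np.sin(a),0]);z=np.array([0,0,-1.]);x=np.cross(y,z)
        rv=(Rc.inv()*R.from_matrix(np.c_[x,y,z])).as_rotvec()
        if best is None or np.linalg.norm(rv)<np.linalg.norm(best): best=rv
    pos=np.array(pos,float)
    if grasp: pos=pos-[0,0,tcp_to_grasp]
    t=Rc.inv().apply(pos-p)*100
    print('shift cm',t.round(2),'turn deg',np.degrees(best).round(2),'rows>=',max(np.linalg.norm(t)/6.25,np.linalg.norm(np.degrees(best))/10.7).__round__(1)); return t,np.degrees(best)
E
python3 - <<'E'
from h import *
q=get_obs()['eef_rot'];print(R.from_quat([q[1],q[2],q[3],q[0]]).as_matrix().round(3))
plan([.46,.23,.27],np.pi/2)
E
```

```text
[[-0.952  0.305 -0.   ]
 [ 0.305  0.952 -0.001]
 [-0.    -0.001 -1.   ]]
shift cm [-36.8  -29.03  -5.57] turn deg [-8.000e-02 -1.000e-02 -1.775e+01] rows>= 7.6
```

Emit:
{"method": "send_rows", "body": {
  "deltas": [
    [[0.6,-5,-4,-5.5,0,0,-3],[0.6,-10,-8,-5.5,0,0,-6],[0.6,-15,-12,-5.5,0,0,-9],[0.6,-20,-16,-5.5,0,0,-12],[0.6,-26,-21,-5.5,0,0,-15],[0.6,-32,-25.5,-5.5,0,0,-17.8],[0.6,-36.5,-29,-5.5,0,0,-17.8],[0.6,-36.5,-29,-5.5,0,0,-17.8]]
  ]
}}

```text
time_s: 1.15
tcp_pos: [0.4585, 0.2283, 0.2694]
eef_rot: [0.0, 0.001, 1.0, -0.001]
force: [0.7, -0.2, -0.1]
finger_gap: 0.6
```

```bash
python3 - <<'E'
from h import *
st();snap('wrist','w1')
E
```

```text
{'time_s': 1.15, 'q': [-0.6809, 0.1738, 0.1731, 1.8832, -0.0321, 1.088, 1.0736], 'tcp_pos': [0.4585, 0.2283, 0.2694], 'eef_rot': [0.0, 0.0009, 1.0, -0.0008], 'force': [0.7246, -0.1621, -0.0982], 'ft_torque': [0.002, -0.0929, -0.0305], 'finger_gap': 0.6002}
```

View pics/w1.png

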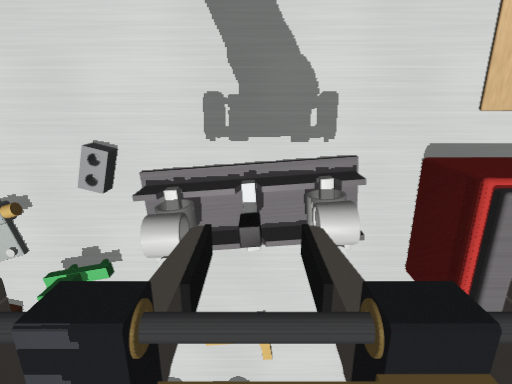

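```bash
python3 - <<'E'
from h import *
crop('w1',130,150,240,110,3.3,'c4');crop('w1',220,165,70,90,7,'c5')
E
```

```text
(no output)
```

View pics/c4.png

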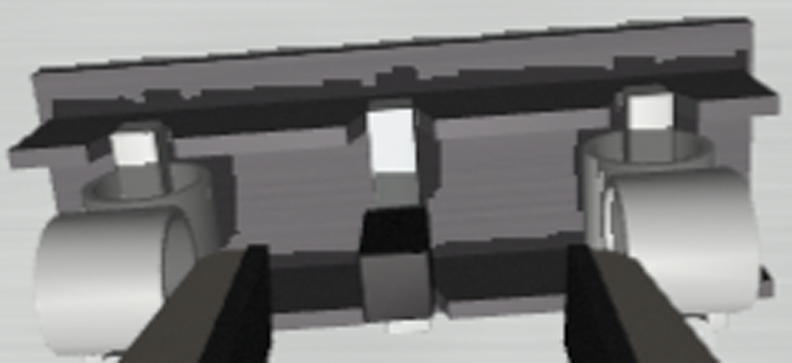

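View pics/c5.png

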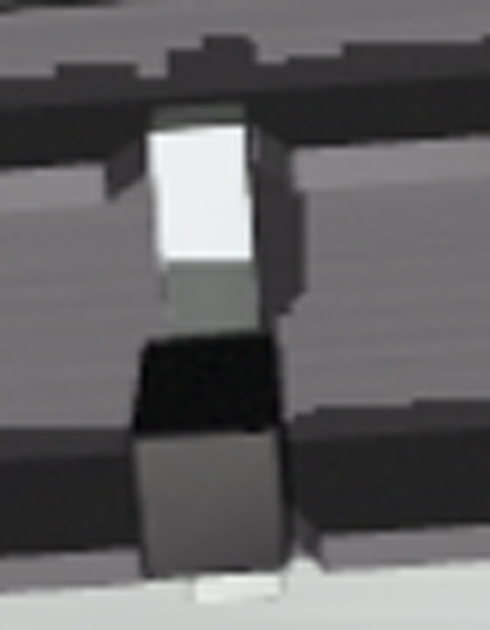

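```bash
python3 - <<'E'
from h import *
d=load('w1')
P=[atz(d,220+u/7,165+v/7,.114) for u,v in [(135,437),(277,430),(287,567),(147,577)]]
for p in P: print(p.round(4))
print('centre',np.mean(P,0).round(4), 'sides',[np.linalg.norm(P[i]-P[(i+1)%4]).round(4) for i in range(4)])
f=lambda a:np.degrees(np.arctan2(-a[0],a[1]))
print('yaw grip',f(P[1]-P[0]),f(P[2]-P[3]), np.degrees(np.arctan2(*(P[3]-P[0])[[1,0]])),np.degrees(np.arctan2(*(P[2]-P[1])[[1,0]])))
a=atz(d,130+35/3.3,150+73/3.3,.008);b=atz(d,130+750/3.3,150+20/3.3,.008);print('base rear',a.round(4),b.round(4),np.linalg.norm(a-b),f(b-a))
# crossbar top edges z=.054 (36+18)
Q=[atz(d,220+u/7,165+v/7,.054) for u,v in [(148,130),(245,126),(252,258),(160,262)]]
for p in Q: print(p.round(4))
a=atz(d,130+18/3.3,150+165/3.3,.058);b=atz(d,130+778/3.3,150+112/3.3,.058);print('plate',f(b-a),np.linalg.norm(a-b))
E
```

```text
[0.5187 0.2076 0.114 ]
[0.5175 0.2313 0.114 ]
[0.5428 0.233  0.114 ]
[0.5446 0.2091 0.114 ]
centre [0.5309 0.2203 0.114 ] sides [np.float64(0.0238), np.float64(0.0254), np.float64(0.024), np.float64(0.026)]
yaw grip 2.8825263490445736 4.344394040756092 3.411087243512466 3.8562376541026038
base rear [0.4765 0.0577 0.008 ] [0.4537 0.3736 0.008 ] 0.31669111018789353 4.126365417908744
[0.4819 0.2075 0.054 ]
[0.4811 0.2259 0.054 ]
[0.5075 0.2271 0.054 ]
[0.5083 0.2093 0.054 ]
plate 3.9891331141900563 0.30584405922773417
```

```bash
python3 - <<'E'
from h import *
plan([.48,-.21,.24],np.pi/2)
E
```

```text
shift cm [ -2.19 -43.27   3.14] turn deg [-0.25  0.11 -0.5 ] rows>= 7.0
```

Emit:
{"method": "send_rows", "body": {
  "deltas": [
    [[0.6,0,-6,1,0,0,0],[0.6,0,-12,1.5,0,0,0],[0.6,0,-18,2,0,0,0],[0.6,-1,-24,2.5,0,0,0],[0.6,-1,-30,3,0,0,0],[0.6,-1.5,-36,3.1,0,0,0],[0.6,-2,-43.3,3.1,0,0,0],[0.6,-2,-43.3,3.1,0,0,0]]
  ]
}}

```text
time_s: 2.2
tcp_pos: [0.4771, -0.2147, 0.2404]
eef_rot: [0.001, 0.008, 1.0, -0.003]
force: [0.2, 1.3, -0.0]
finger_gap: 0.599
```

```bash
python3 - <<'E'
from h import *
st();snap('wrist','w2');crop('w2',170,100,180,140,4.4,'c6')
E
```

```text
{'time_s': 2.2, 'q': [-0.0892, 0.2301, 0.521, 1.9148, -0.1273, 1.026, 2.0412], 'tcp_pos': [0.4771, -0.2147, 0.2404], 'eef_rot': [0.0009, 0.0078, 1.0, -0.0031], 'force': [0.1799, 1.3291, -0.0424], 'ft_torque': [0.0371, 0.0055, -0.0085], 'finger_gap': 0.5989}
```

View pics/w2.png

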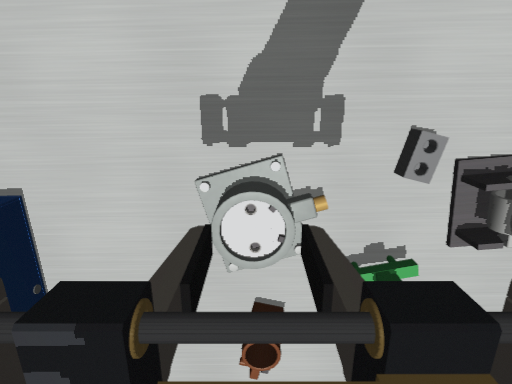

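View pics/c6.png

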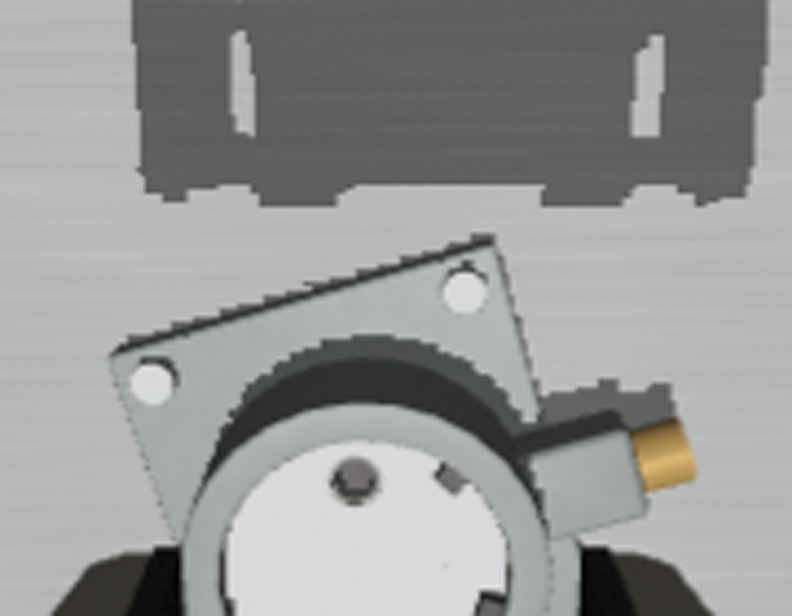

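```bash
python3 - <<'E'
from h import *
crop('w2',203,170,105,105,7,'c7')
E
```

```text
(no output)
```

View pics/c7.png

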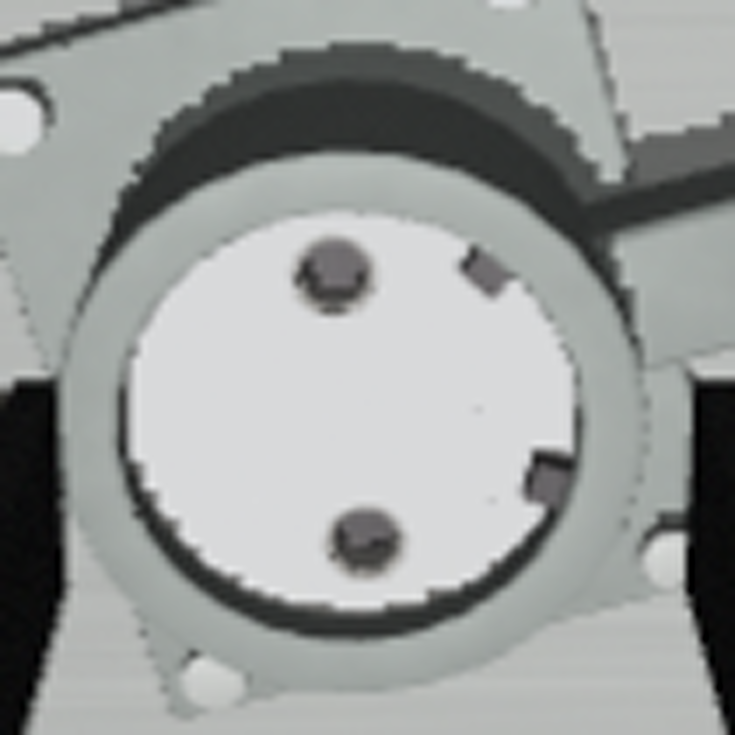

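```bash
python3 - <<'E'
from h import *
d=load('w2')
h=[atz(d,203+u/7,170+v/7,.05) for u,v in [(334,272),(365,541)]]
print([x.round(4) for x in h],'mid',np.mean(h,0).round(4),'len',np.linalg.norm(h[1]-h[0]),'yaw',np.degrees(np.arctan2(*(h[1]-h[0])[[1,0]])))
# project circle fit of rim
from scipy.optimize import least_squares
pts=np.array([(58,430),(352,152),(645,430),(360,690),(150,230),(545,225)])/7+[203,170]
W=np.array([atz(d,u,v,.06)[:2] for u,v in pts])
r=least_squares(lambda c:np.hypot(*(W-c[:2]).T)-c[2],[.54,-.22,.054]);print('rim',r.x.round(4),r.fun.round(4))
d=load('scene0')
hs=[(170+270/7,150+138/7),(170+228/7,150+229/7)]
h=[atz(d,u,v,.05) for u,v in hs];print('scene',[x.round(4) for x in h],np.mean(h,0).round(4),np.linalg.norm(h[1]-h[0]),'yaw',np.degrees(np.arctan2(*(h[1]-h[0])[[1,0]])))
# foot rear edge in c6
d=load('w2')
a=atz(d,170+112/4.4,100+355/4.4,.005);b=atz(d,170+494/4.4,100+240/4.4,.005);print('pot yaw',np.degrees(np.arctan2(-(b-a)[0],(b-a)[1])),np.linalg.norm(b-a))
plan([.53,.22,.2],np.radians(94))
E
```

```text
[array([ 0.5273, -0.2241,  0.05  ]), array([ 0.5815, -0.2195,  0.05  ])] mid [ 0.5544 -0.2218  0.05  ] len 0.05442670943181073 yaw 4.906612142359448
rim [ 0.5547 -0.2214  0.0529] [ 0.0003  0.0004  0.0003 -0.0002 -0.0004 -0.0004]
scene [array([ 0.5307, -0.2227,  0.05  ]), array([ 0.5844, -0.2175,  0.05  ])] [ 0.5576 -0.2201  0.05  ] 0.053887460961727876 yaw 5.584238385167024
pot yaw 16.0684956644994 0.1254650804458564
shift cm [-4.66 43.44  3.79] turn deg [-0.32  0.07 -4.79] rows>= 7.0
```

Emit:
{"method": "send_rows", "body": {
  "deltas": [
    [[0.6,0,6,-1,0,0,0],[0.6,-1,12,-1,0,0,-1],[0.6,-2,18,0,0,0,-2],[0.6,-3,24,1,0,0,-3],[0.6,-4,30,2,0,0,-4],[0.6,-4.7,36,3,0,0,-4.8],[0.6,-4.7,43.4,3.8,-0.3,0,-4.8],[0.6,-4.7,43.4,3.8,-0.3,0,-4.8]]
  ]
}}

```text
time_s: 3.25
tcp_pos: [0.5275, 0.2268, 0.1987]
eef_rot: [-0.001, -0.04, 0.999, 0.001]
force: [0.2, -0.3, -0.7]
finger_gap: 0.601
```

```bash
python3 - <<'E'
from h import *
st();snap('wrist','w3');snap('side','s3');snap('scene','sc3');plan([.53,.22,.0745],np.radians(94))
crop('w3',190,180,120,110,6,'c8')
E
```

```text
{'time_s': 3.25, 'q': [-0.6592, 0.3577, 0.2452, 1.8219, -0.1049, 0.9751, 1.2809], 'tcp_pos': [0.5275, 0.2268, 0.1987], 'eef_rot': [-0.0007, -0.04, 0.9992, 0.0006], 'force': [0.19, -0.2511, -0.7072], 'ft_torque': [-0.0309, 0.0259, 0.0487], 'finger_gap': 0.6008}
shift cm [-0.04 -0.02 12.51] turn deg [-0.05  0.02  0.13] rows>= 2.0
```

View pics/w3.png

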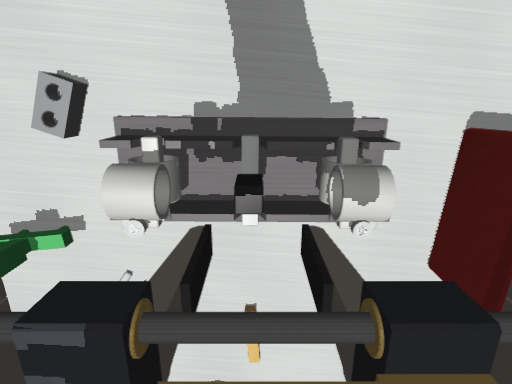

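View pics/c8.png

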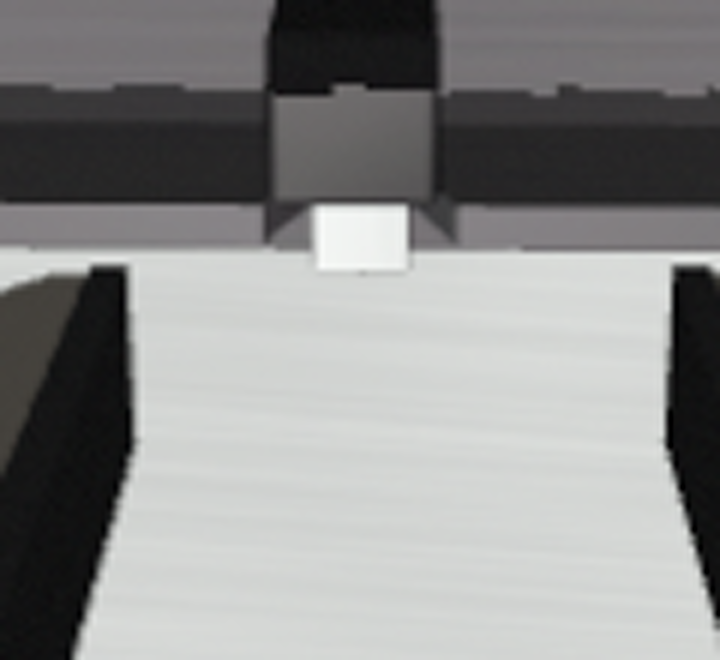

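```bash
python3 - <<'E'
from h import *
d=load('w3')
P=np.array([atz(d,190+u/6,180+v/6,.114) for u,v in [(271,93),(433,97),(435,198),(275,201)]]);print(P.round(4),P.mean(0).round(4))
Q=np.array([atz(d,190+u/6,180+v/6,.054) for u,v in [(316,271),(408,271)]]);print(Q.round(4))
st()
E
```

```text
[[0.5275 0.2076 0.114 ]
 [0.5263 0.2316 0.114 ]
 [0.5421 0.2332 0.114 ]
 [0.5445 0.2092 0.114 ]] [0.5351 0.2204 0.114 ]
[[0.5811 0.2154 0.054 ]
 [0.5797 0.2326 0.054 ]]
{'time_s': 3.4, 'q': [-0.6541, 0.3553, 0.2512, 1.8237, -0.1034, 0.9753, 1.2831], 'tcp_pos': [0.5295, 0.2203, 0.1996], 'eef_rot': [0.0002, -0.0361, 0.9993, -0.0005], 'force': [0.3366, -0.1373, -0.4531], 'ft_torque': [0.0217, 0.0046, 0.0097], 'finger_gap': 0.5969}
```

Emit:
{"method": "send_rows", "body": {
  "deltas": [
    [[0.6,0,0,4,0,0,0],[0.6,0,0,8,0,0,0],[0.6,0,0,11,0,0,0],[0.6,0,0,12.5,0,0,0],[0.6,0,0,12.5,0,0,0],[0.6,0,0,12.5,0,0,0]]
  ]
}}

```text
time_s: 4.15
tcp_pos: [0.5306, 0.2201, 0.076]
eef_rot: [0.001, -0.036, 0.999, -0.0]
force: [-0.4, -0.1, 0.4]
finger_gap: 0.6
```

```bash
python3 - <<'E'
from h import *
st();snap('wrist','w4');snap('side','s4');crop('s4',200,180,160,140,4,'c9')
E
```

```text
{'time_s': 4.15, 'q': [-0.6212, 0.5219, 0.2168, 1.9059, -0.1603, 0.7281, 1.3296], 'tcp_pos': [0.5306, 0.2201, 0.076], 'eef_rot': [0.0012, -0.0357, 0.9994, -0.0], 'force': [-0.4153, -0.1174, 0.3736], 'ft_torque': [0.0824, -0.0143, -0.0092], 'finger_gap': 0.6}
```

View pics/w4.png

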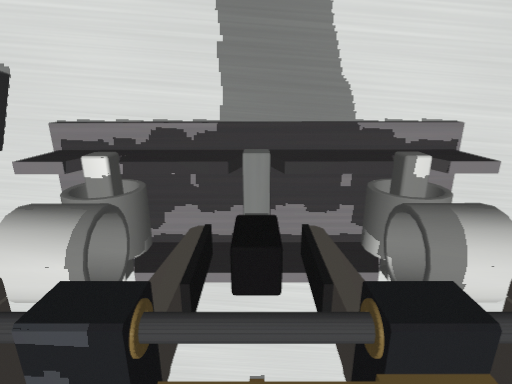

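View pics/c9.png

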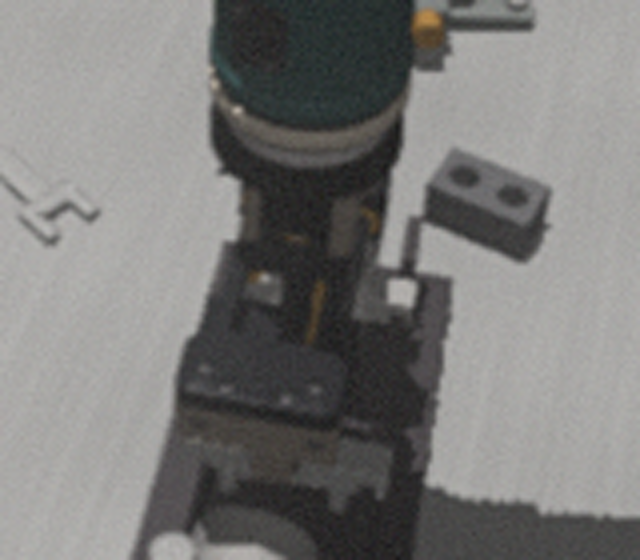

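Emit:
{"method": "send_rows", "body": {
  "deltas": [
    [[0.0,0,0,0,0,0,0],[0.0,0,0,0,0,0,0],[0.0,0,0,0,0,0,0],[0.0,0,0,0,0,0,0],[0.0,0,0,0,0,0,0]]
  ],
  "squeeze": 55
}}

```text
time_s: 4.88
tcp_pos: [0.5305, 0.2205, 0.0761]
eef_rot: [0.001, -0.036, 0.999, 0.0]
force: [-0.4, 0.4, 2.6]
finger_gap: 0.278
```

```bash
python3 - <<'E'
from h import *
st()
E
```

```text
{'time_s': 4.875, 'q': [-0.6216, 0.5216, 0.2166, 1.9059, -0.1604, 0.7281, 1.3296], 'tcp_pos': [0.5305, 0.2205, 0.0761], 'eef_rot': [0.0013, -0.036, 0.9994, 0.0001], 'force': [-0.392, 0.3789, 2.6241], 'ft_torque': [0.0325, 0.0784, 0.0244], 'finger_gap': 0.2777}
```

Emit:
{"method": "send_rows", "body": {
  "deltas": [
    [[0.0,0,0,-2,0,0,0],[0.0,0,0,-5,0,0,0],[0.0,0,0,-9,0,0,0],[0.0,0,0,-13,0,0,0],[0.0,0,0,-15.5,0,0,0],[0.0,0,0,-15.5,0,0,0],[0.0,0,0,-15.5,0,0,0]]
  ]
}}

```text
time_s: 5.75
tcp_pos: [0.5289, 0.22, 0.2292]
eef_rot: [-0.0, -0.036, 0.999, -0.001]
force: [-0.2, -0.5, -4.2]
finger_gap: 0.28
```

```bash
python3 - <<'E'
from h import *
st(); snap('wrist','w5');snap('side','s5')
plan([.5545,-.2216,.23],np.radians(95.1))
E
```

```text
{'time_s': 5.75, 'q': [-0.6626, 0.3225, 0.2599, 1.7957, -0.0937, 1.0361, 1.2752], 'tcp_pos': [0.5289, 0.22, 0.2292], 'eef_rot': [-0.0001, -0.036, 0.9994, -0.0006], 'force': [-0.2166, -0.5259, -4.2443], 'ft_torque': [0.0399, 0.0652, -0.0017], 'finger_gap': 0.2802}
shift cm [ 6.300e-01 -4.423e+01 -3.000e-02] turn deg [-0.08 -0.03 -0.98] rows>= 7.1
```

View pics/w5.png

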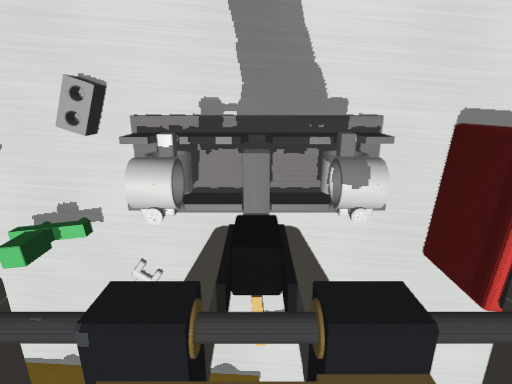

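View pics/s5.png

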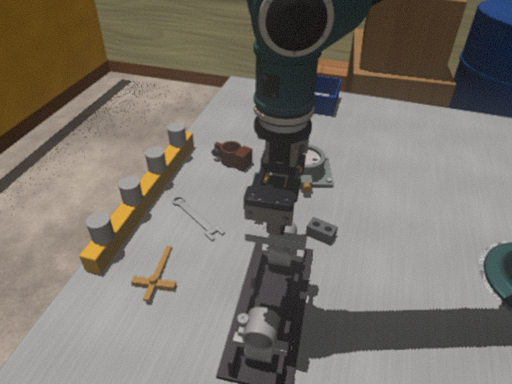

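Emit:
{"method": "send_rows", "body": {
  "deltas": [
    [[0.0,0,-4,0,0,0,0],[0.0,0,-10,0,0,0,0],[0.0,0,-16,0,0,0,0],[0.0,0.2,-22,0,0,0,-0.5],[0.0,0.4,-28,0,0,0,-1],[0.0,0.6,-34,0,0,0,-1],[0.0,0.6,-40,0,0,0,-1],[0.0,0.6,-44.2,0,0,0,-1]]
  ]
}}

```text
time_s: 6.85
tcp_pos: [0.5537, -0.2245, 0.2285]
eef_rot: [-0.001, -0.043, 0.999, -0.001]
force: [0.8, 0.5, -3.2]
finger_gap: 0.278
```

Emit:
{"method": "send_rows", "body": {
  "deltas": [
    [[0.0,0,0,0,0,0,0],[0.0,0,0,0,0,0,0]]
  ]
}}

```text
time_s: 7.1
tcp_pos: [0.5531, -0.2238, 0.227]
eef_rot: [-0.003, -0.043, 0.999, -0.0]
force: [0.3, 0.5, -4.8]
finger_gap: 0.277
```

```bash
python3 - <<'E'
from h import *
st(); snap('scene','sc6');snap('wrist','w6')
plan([.5545,-.2216,.131],np.radians(95.1))
E
```

```text
{'time_s': 7.1, 'q': [-0.024, 0.3819, 0.4534, 1.7474, -0.185, 1.0593, 2.1499], 'tcp_pos': [0.5531, -0.2238, 0.227], 'eef_rot': [-0.0025, -0.0432, 0.9991, -0.0004], 'force': [0.3112, 0.49, -4.8365], 'ft_torque': [0.0319, -0.0513, -0.0124], 'finger_gap': 0.2768}
shift cm [-0.12  0.09  9.67] turn deg [-0.03 -0.22  0.  ] rows>= 1.5
```

View pics/w6.png

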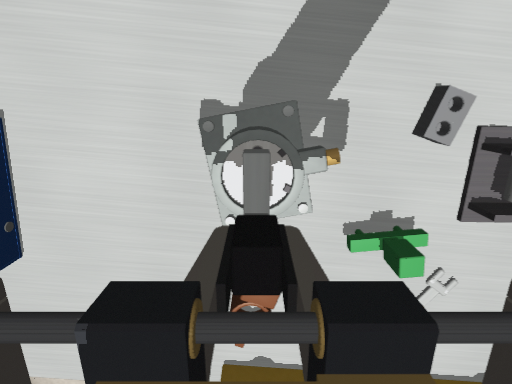

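Emit:
{"method": "send_rows", "body": {
  "deltas": [
    [[0.0,-0.1,0.1,3,0,-0.2,0],[0.0,-0.1,0.1,6,0,-0.2,0],[0.0,-0.1,0.1,8.5,0,-0.2,0],[0.0,-0.1,0.1,9.7,0,-0.2,0],[0.0,-0.1,0.1,9.7,0,-0.2,0],[0.0,-0.1,0.1,9.7,0,-0.2,0]]
  ]
}}

```text
time_s: 7.95
tcp_pos: [0.5551, -0.2216, 0.1317]
eef_rot: [0.001, -0.045, 0.999, -0.001]
force: [0.8, -0.3, -2.6]
finger_gap: 0.28
```

```bash
python3 - <<'E'
from h import *
snap('scene','sc7');snap('wrist','w7');snap('side','s7');st()
plan([.5545,-.2216,.113],np.radians(95.1))
crop('sc7',160,120,110,100,7,'c10');crop('w7',180,110,150,120,5,'c11');crop('s7',255,110,110,100,7,'c12')
E
```

```text
{'time_s': 8.1, 'q': [0.0075, 0.493, 0.415, 1.8283, -0.2517, 0.8705, 2.2015], 'tcp_pos': [0.5549, -0.2218, 0.1317], 'eef_rot': [0.0007, -0.0445, 0.999, -0.0005], 'force': [0.2748, 0.2077, -4.0981], 'ft_torque': [0.0389, -0.0207, -0.0424], 'finger_gap': 0.2823}
shift cm [0.04 0.02 1.87] turn deg [-0.06  0.08 -0.  ] rows>= 0.3
```

View pics/c10.png

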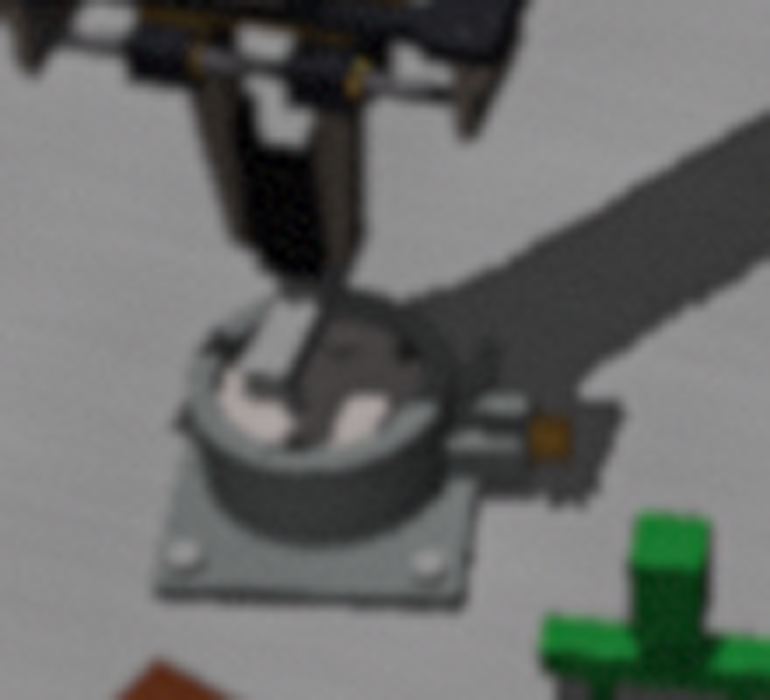

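View pics/c11.png

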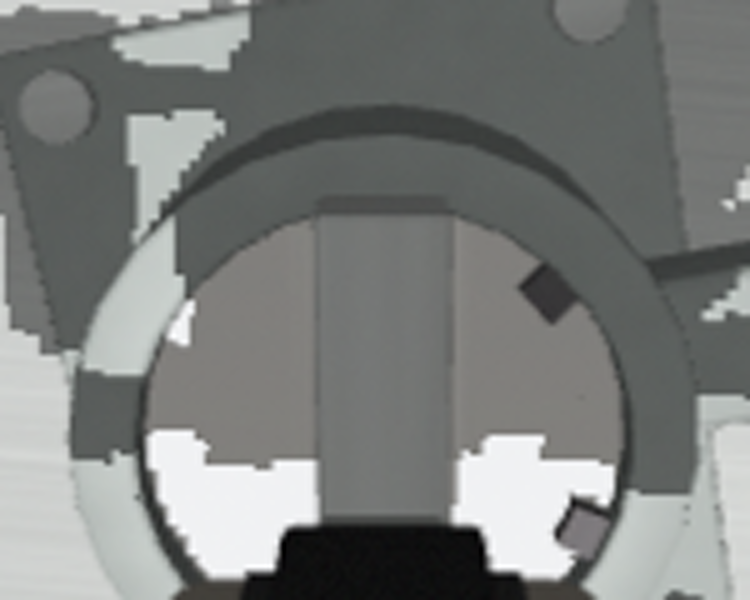

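View pics/c12.png

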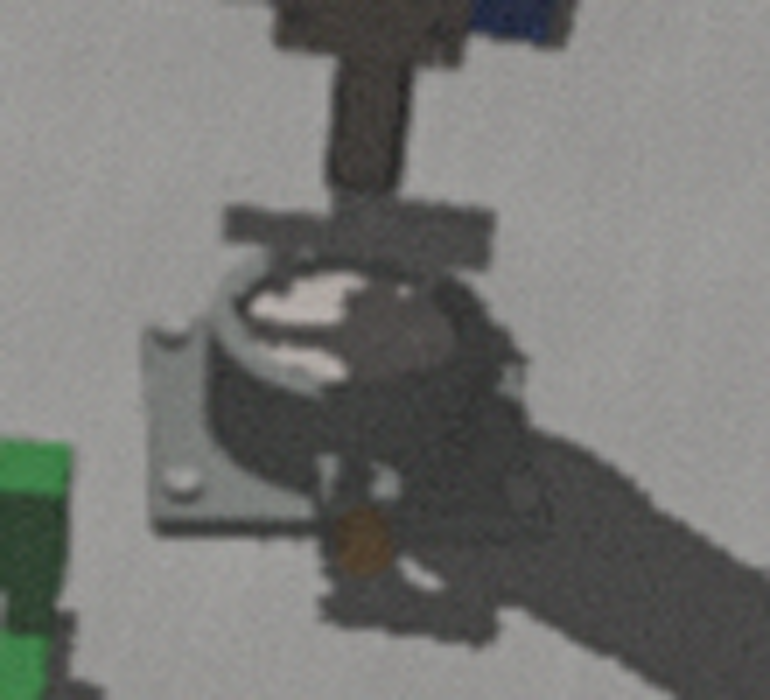

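```bash
python3 - <<'E'
from h import *
d=load('w7')
for z in (.1097,):
    a=[atz(d,180+u/5,110+v/5,z) for u,v in [(317,213),(451,213),(320,522),(452,522)]];print(np.round(a,4))
m=(a[0]+a[1])/2; m2=(a[2]+a[3])/2; print('end mid',m.round(4),m2.round(4),'yaw',np.degrees(np.arctan2(*(m2-m)[[1,0]])))
y=np.radians(5.1);print('centre',(m+.05*np.array([np.cos(y),np.sin(y),0])).round(4))
from scipy.optimize import least_squares
pts=np.array([(393,135),(695,420),(635,240),(73,420),(150,240)])/5+[180,110]
W=np.array([atz(d,u,v,.06)[:2] for u,v in pts])
r=least_squares(lambda c:np.hypot(*(W-c[:2]).T)-.054,[.54,-.22]);print('rim',r.x.round(4),r.fun.round(4))
E
```

```text
[[ 0.5062 -0.235   0.1097]
 [ 0.5047 -0.2178  0.1097]
 [ 0.5484 -0.2313  0.1097]
 [ 0.5469 -0.2134  0.1097]]
end mid [ 0.5054 -0.2264  0.1097] [ 0.5476 -0.2224  0.1097] yaw 5.434644998133445
centre [ 0.5552 -0.2219  0.1097]
rim [ 0.5551 -0.2214] [ 0.0001 -0.0017  0.0008 -0.0008 -0.0005]
```

Emit:
{"method": "send_rows", "body": {
  "deltas": [
    [[0.0,0,0,0.8,0,0,0],[0.0,0,0,1.3,0,0,0],[0.0,0,0,1.6,0,0,0],[0.0,0,0,1.9,0,0,0],[0.0,0,0,1.9,0,0,0]]
  ]
}}

```text
time_s: 8.72
tcp_pos: [0.5548, -0.2217, 0.1124]
eef_rot: [0.0, -0.044, 0.999, -0.0]
force: [0.1, -0.6, -3.9]
finger_gap: 0.278
```

Emit:
{"method": "send_rows", "body": {
  "deltas": [
    [[0.0,0,0,0.2,0,0,0],[0.0,0,0,0.4,0,0,0],[0.0,0,0,0.55,0,0,0],[0.0,0,0,0.55,0,0,0]]
  ]
}}

```text
time_s: 9.22
tcp_pos: [0.5547, -0.2217, 0.1068]
eef_rot: [0.0, -0.044, 0.999, -0.0]
force: [-0.4, -0.1, -3.4]
finger_gap: 0.277
```

```bash
python3 - <<'E'
from h import *
st(); snap('wrist','w8');snap('side','s8');plan([.5545,-.2216,.1072],np.radians(95.1));st()
crop('w8',150,110,210,140,3.7,'c13');crop('s8',255,110,110,100,7,'c14')
E
```

```text
{'time_s': 9.225, 'q': [0.0188, 0.5269, 0.4017, 1.8424, -0.2702, 0.8251, 2.216], 'tcp_pos': [0.5547, -0.2217, 0.1068], 'eef_rot': [0.0004, -0.0444, 0.999, -0.0004], 'force': [-0.4248, -0.0817, -3.3941], 'ft_torque': [0.0364, -0.0539, 0.0463], 'finger_gap': 0.2771}
shift cm [ 0.03  0.02 -0.03] turn deg [-0.06  0.05 -0.  ] rows>= 0.0
{'time_s': 9.325, 'q': [0.0188, 0.5266, 0.4017, 1.8423, -0.2702, 0.8251, 2.216], 'tcp_pos': [0.5548, -0.2218, 0.1069], 'eef_rot': [0.0005, -0.0445, 0.999, -0.0005], 'force': [0.398, -0.4244, -3.7798], 'ft_torque': [0.0071, 0.0349, 0.002], 'finger_gap': 0.2765}
```

View pics/c13.png

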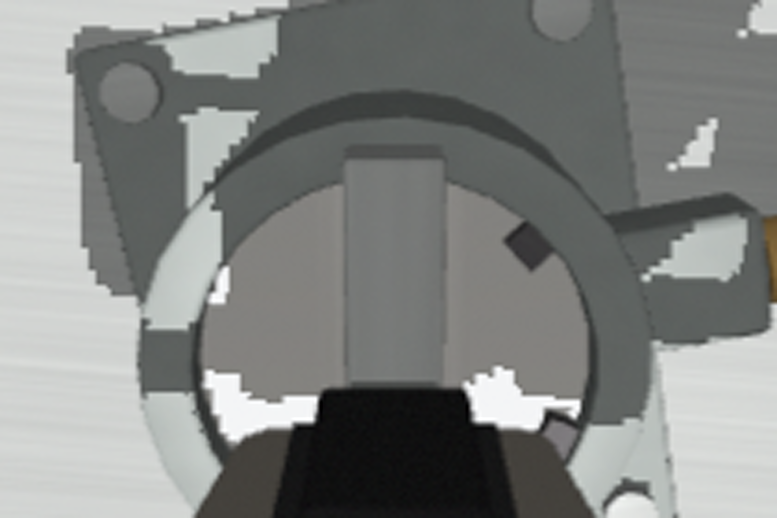

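View pics/c14.png

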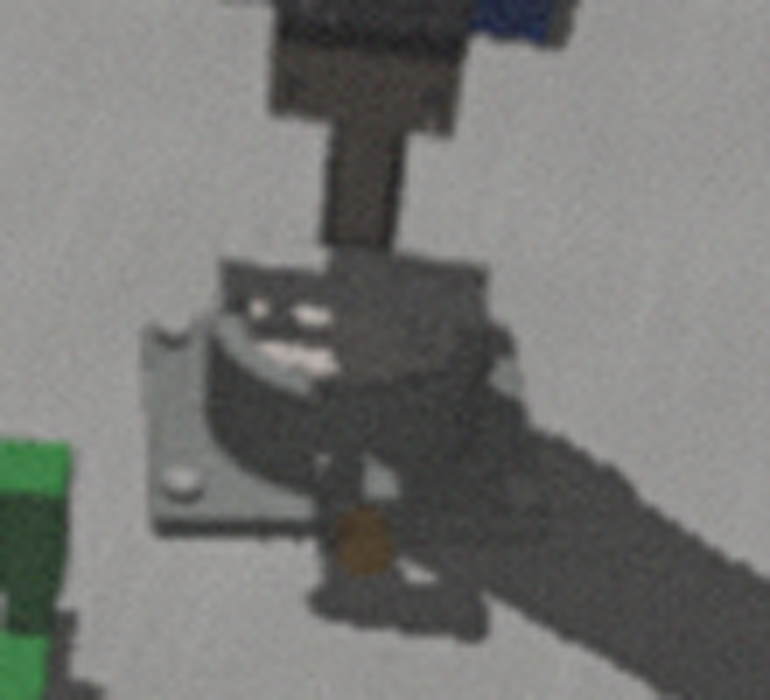

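Emit:
{"method": "send_rows", "body": {
  "deltas": [
    [[0.0,0,0,0,0,0,5],[0.0,0,0,0,0,0,10],[0.0,0,0,0,0,0,15],[0.0,0,0,0,0,0,20],[0.0,0,0,0,0,0,25],[0.0,0,0,0,0,0,30],[0.0,0,0,0,0,0,35],[0.0,0,0,0,0,0,40]]
  ]
}}

```text
time_s: 10.32
tcp_pos: [0.5549, -0.2218, 0.107]
eef_rot: [0.001, 0.3, 0.954, -0.001]
force: [-0.4, -0.9, -3.9]
finger_gap: 0.281
```

```bash
cat >> h.py <<'E'
def jaw():
    q=get_obs()['eef_rot'];y=R.from_quat([q[1],q[2],q[3],q[0]]).as_matrix()[:,1];return np.degrees(np.arctan2(y[1],y[0]))
E
python3 - <<'E'
from h import *
st(); print(jaw())
E
```

```text
{'time_s': 10.325, 'q': [-0.1087, 0.5575, 0.5764, 1.8505, -0.3934, 0.8476, 1.624], 'tcp_pos': [0.5549, -0.2218, 0.107], 'eef_rot': [0.0006, 0.3002, 0.9539, -0.0006], 'force': [-0.4001, -0.8552, -3.897], 'ft_torque': [-0.1862, 0.0492, 0.5411], 'finger_gap': 0.2813}
55.06232797688859
```

Emit:
{"method": "send_rows", "body": {
  "deltas": [
    [[0.0,0,0,0,0,0,3],[0.0,0,0,0,0,0,5],[0.0,0,0,0,0,0,7],[0.0,0,0,0,0,0,9],[0.0,0,0,0,0,0,10],[0.0,0,0,0,0,0,10]]
  ]
}}

```text
time_s: 11.08
tcp_pos: [0.5549, -0.2218, 0.107]
eef_rot: [0.001, 0.382, 0.924, -0.001]
force: [0.3, -1.1, -4.3]
finger_gap: 0.277
```

```bash
python3 - <<'E'
from h import *
st(); print(jaw()); snap('wrist','w9');crop('w9',150,110,210,140,3.7,'c15')
E
```

```text
{'time_s': 11.075, 'q': [-0.1399, 0.5679, 0.6206, 1.8524, -0.4256, 0.8554, 1.4774], 'tcp_pos': [0.5549, -0.2218, 0.107], 'eef_rot': [0.0007, 0.3822, 0.9241, -0.0006], 'force': [0.3467, -1.0829, -4.2512], 'ft_torque': [-0.2882, 0.0972, 0.4003], 'finger_gap': 0.2771}
45.0587462196113
```

View pics/c15.png

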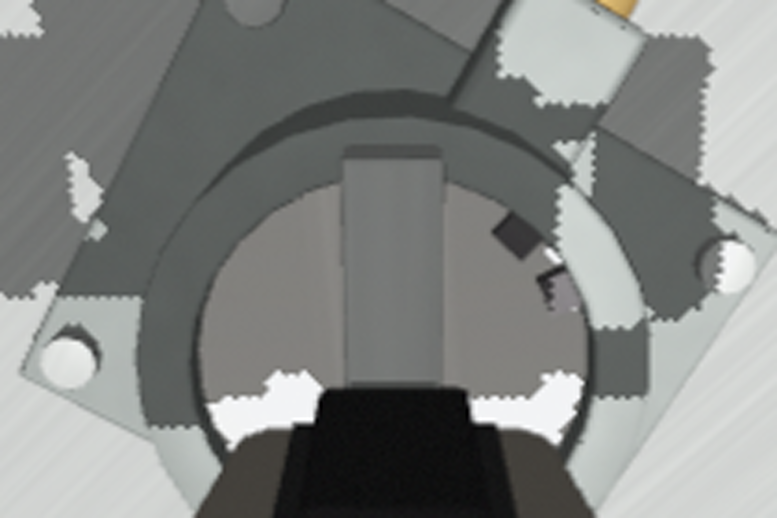

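Emit:
{"method": "send_rows", "body": {
  "deltas": [
    [[0.0,0,0,0,0,0,2],[0.0,0,0,0,0,0,4],[0.0,0,0,0,0,0,5],[0.0,0,0,0,0,0,5]]
  ]
}}

```text
time_s: 11.62
tcp_pos: [0.5549, -0.2219, 0.107]
eef_rot: [0.001, 0.422, 0.906, -0.001]
force: [-0.5, -0.8, -4.8]
finger_gap: 0.284
```

```bash
python3 - <<'E'
from h import *
st(); print(jaw()); snap('wrist','w10');crop('w10',260,150,60,60,10,'c16')
E
```

```text
{'time_s': 11.625, 'q': [-0.1552, 0.5736, 0.6426, 1.8534, -0.4419, 0.8597, 1.4042], 'tcp_pos': [0.5549, -0.2219, 0.107], 'eef_rot': [0.0007, 0.4222, 0.9065, -0.0006], 'force': [-0.5104, -0.7501, -4.7548], 'ft_torque': [-0.3073, 0.0853, 0.4086], 'finger_gap': 0.2839}
40.05212167593542
```

View pics/c16.png

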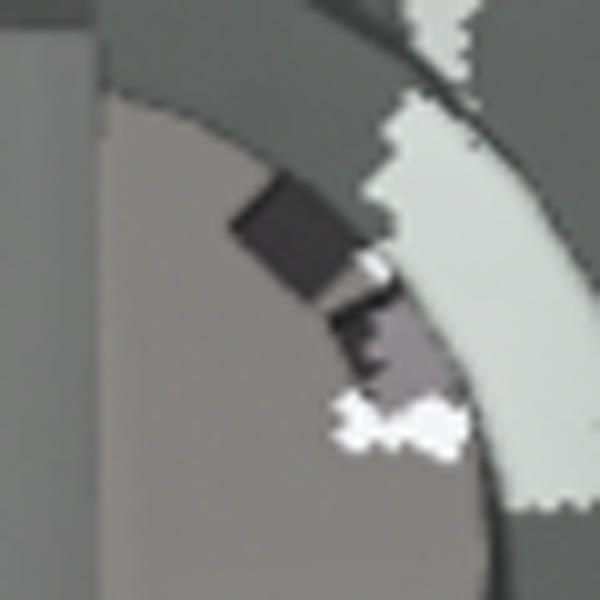

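Emit:
{"method": "send_rows", "body": {
  "deltas": [
    [[0.0,0,0,0,0,0,1],[0.0,0,0,0,0,0,2],[0.0,0,0,0,0,0,3],[0.0,0,0,0,0,0,3]]
  ]
}}

```text
time_s: 12.18
tcp_pos: [0.5549, -0.2219, 0.107]
eef_rot: [0.001, 0.446, 0.895, -0.001]
force: [-0.8, -1.2, -3.8]
finger_gap: 0.275
```

```bash
python3 - <<'E'
from h import *
st(); print(jaw()); snap('wrist','w11');crop('w11',260,150,60,60,10,'c17')
E
```

```text
{'time_s': 12.175, 'q': [-0.1643, 0.5771, 0.6558, 1.854, -0.4517, 0.8623, 1.3602], 'tcp_pos': [0.5549, -0.2219, 0.107], 'eef_rot': [0.0007, 0.4459, 0.8951, -0.0006], 'force': [-0.7956, -1.2289, -3.8324], 'ft_torque': [-0.3701, 0.1283, 0.4418], 'finger_gap': 0.2748}
37.04281758924592
```

View pics/c17.png

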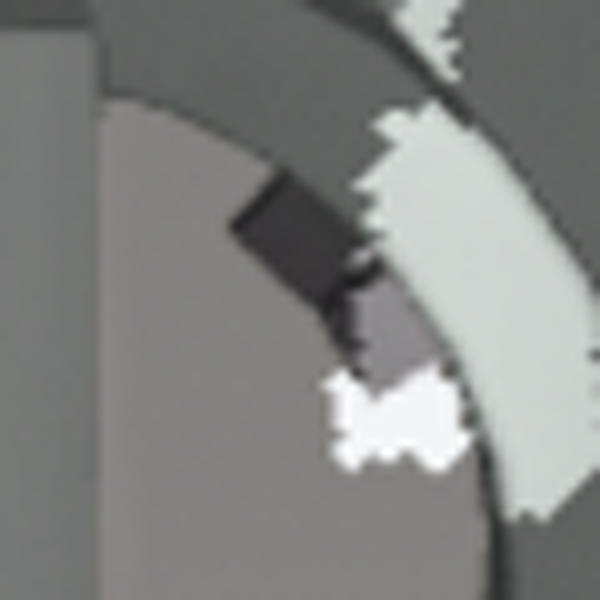

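Emit:
{"method": "send_rows", "body": {
  "deltas": [
    [[0.0,0,0,0,0,0,1],[0.0,0,0,0,0,0,2],[0.0,0,0,0,0,0,2]]
  ]
}}

```text
time_s: 12.6
tcp_pos: [0.5548, -0.2219, 0.107]
eef_rot: [0.001, 0.461, 0.887, -0.001]
force: [-1.2, -1.0, -4.1]
finger_gap: 0.284
```

```bash
python3 - <<'E'
from h import *
st(); print(jaw())
E
```

```text
{'time_s': 12.6, 'q': [-0.1704, 0.5795, 0.6646, 1.8544, -0.4583, 0.8642, 1.3308], 'tcp_pos': [0.5548, -0.2219, 0.107], 'eef_rot': [0.0007, 0.4615, 0.8872, -0.0006], 'force': [-1.1986, -1.0011, -4.1222], 'ft_torque': [-0.3486, 0.105, 0.4202], 'finger_gap': 0.2837}
35.03518759783685
```

Emit:
{"method": "send_rows", "body": {
  "deltas": [
    [[0.0,0,0,0,0,0,1],[0.0,0,0,0,0,0,2],[0.0,0,0,0,0,0,2]]
  ]
}}

```text
time_s: 12.98
tcp_pos: [0.5549, -0.2219, 0.107]
eef_rot: [0.001, 0.477, 0.879, -0.001]
force: [-0.5, -1.4, -4.4]
finger_gap: 0.278
```

```bash
python3 - <<'E'
from h import *
st(); print(jaw()); snap('wrist','w12');crop('w12',260,150,60,60,10,'c18')
E
```

```text
{'time_s': 12.975, 'q': [-0.1767, 0.5821, 0.6734, 1.8546, -0.4644, 0.866, 1.3019], 'tcp_pos': [0.5549, -0.2219, 0.107], 'eef_rot': [0.0007, 0.4765, 0.8792, -0.0008], 'force': [-0.4558, -1.4054, -4.422], 'ft_torque': [-0.4479, 0.106, 0.9974], 'finger_gap': 0.2785}
33.0841716320032
```

View pics/c18.png

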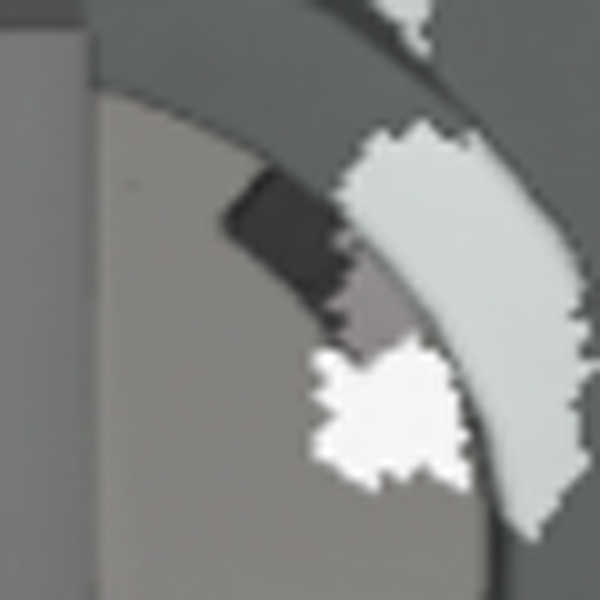

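Emit:
{"method": "send_rows", "body": {
  "deltas": [
    [[0.0,0,0,0,0,0,1],[0.0,0,0,0,0,0,1],[0.0,0,0,0,0,0,1]]
  ]
}}

```text
time_s: 13.4
tcp_pos: [0.5549, -0.2219, 0.107]
eef_rot: [0.001, 0.484, 0.875, -0.001]
force: [-0.1, -2.3, -4.4]
finger_gap: 0.28
```

```bash
python3 - <<'E'
from h import *
st(); print(jaw())
E
```

```text
{'time_s': 13.4, 'q': [-0.1797, 0.5832, 0.6776, 1.8548, -0.4676, 0.8669, 1.2876], 'tcp_pos': [0.5549, -0.2219, 0.107], 'eef_rot': [0.0008, 0.484, 0.8751, -0.0008], 'force': [-0.0734, -2.3447, -4.4059], 'ft_torque': [-0.4717, 0.1652, 1.2535], 'finger_gap': 0.2798}
32.11039364694552
```

Emit:
{"method": "send_rows", "body": {
  "deltas": [
    [[0.0,0,0,0,0,0,-1],[0.0,0,0,0,0,0,-2.5],[0.0,0,0,0,0,0,-2.5]]
  ]
}}

```text
time_s: 13.78
tcp_pos: [0.5548, -0.2219, 0.107]
eef_rot: [0.001, 0.465, 0.885, -0.0]
force: [-0.4, -0.5, -4.4]
finger_gap: 0.278
```

```bash
python3 - <<'E'
from h import *
st(); print(jaw())
E
```

```text
{'time_s': 13.775, 'q': [-0.1716, 0.58, 0.6665, 1.8545, -0.46, 0.8646, 1.3235], 'tcp_pos': [0.5548, -0.2219, 0.107], 'eef_rot': [0.0007, 0.4654, 0.8851, -0.0005], 'force': [-0.3963, -0.5137, -4.42], 'ft_torque': [-0.2797, 0.1682, 0.3552], 'finger_gap': 0.2779}
34.52816613970199
```

Emit:
{"method": "send_rows", "body": {
  "deltas": [
    [[0.0,0,0,0,0,0,-1],[0.0,0,0,0,0,0,-1],[0.0,0,0,-0.3,0,0,-1],[0.0,0,0,-1,0,0,-1],[0.0,0,0,-2.5,0,0,-1],[0.0,0,0,-5,0,0,-1],[0.0,0,0,-8,0,0,-1],[0.0,0,0,-12,0,0,-1]]
  ]
}}

```text
time_s: 14.78
tcp_pos: [0.5544, -0.2215, 0.2286]
eef_rot: [0.0, 0.458, 0.889, -0.0]
force: [0.4, 0.3, -3.7]
finger_gap: 0.281
```

Emit:
{"method": "send_rows", "body": {
  "deltas": [
    [[0.0,0,0,0,0,0,0],[0.0,0,0,0,0,0,0]]
  ]
}}

```text
time_s: 15.02
tcp_pos: [0.554, -0.221, 0.2282]
eef_rot: [0.0, 0.458, 0.889, -0.0]
force: [-0.1, 0.2, -3.9]
finger_gap: 0.284
```

```bash
python3 - <<'E'
from h import *
st(); print(jaw()); snap('wrist','w13'); snap('scene','sc13');crop('sc13',160,120,110,100,7,'c20')
plan([.530,.2203,.227],np.radians(94.1))
E
```

```text
{'time_s': 15.025, 'q': [-0.2485, 0.4285, 0.756, 1.7639, -0.3288, 1.0797, 1.2398], 'tcp_pos': [0.554, -0.221, 0.2282], 'eef_rot': [0.0002, 0.4577, 0.8891, -0.0001], 'force': [-0.0604, 0.1999, -3.8674], 'ft_torque': [-0.0061, 0.0561, -0.031], 'finger_gap': 0.2841}
35.51799358132616
shift cm [3.728e+01 2.371e+01 1.000e-02] turn deg [ -0.07  -0.09 -58.59] rows>= 7.1
```

View pics/w13.png

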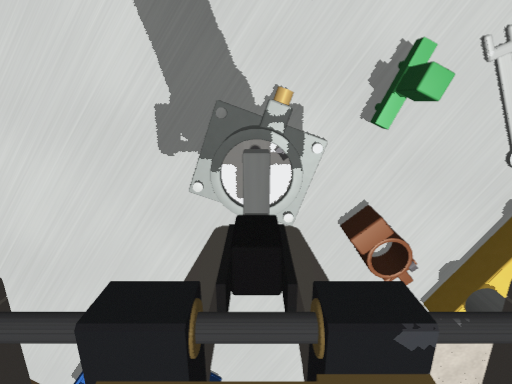

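View pics/c20.png

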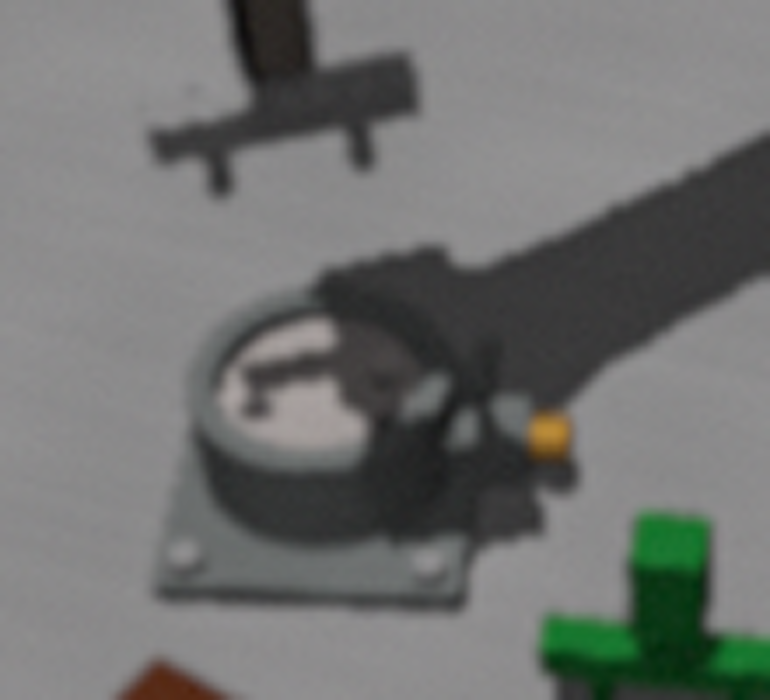

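```bash
python3 - <<'E'
from h import *
crop('w13',200,120,110,110,7,'c21')
E
```

```text
(no output)
```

View pics/c21.png

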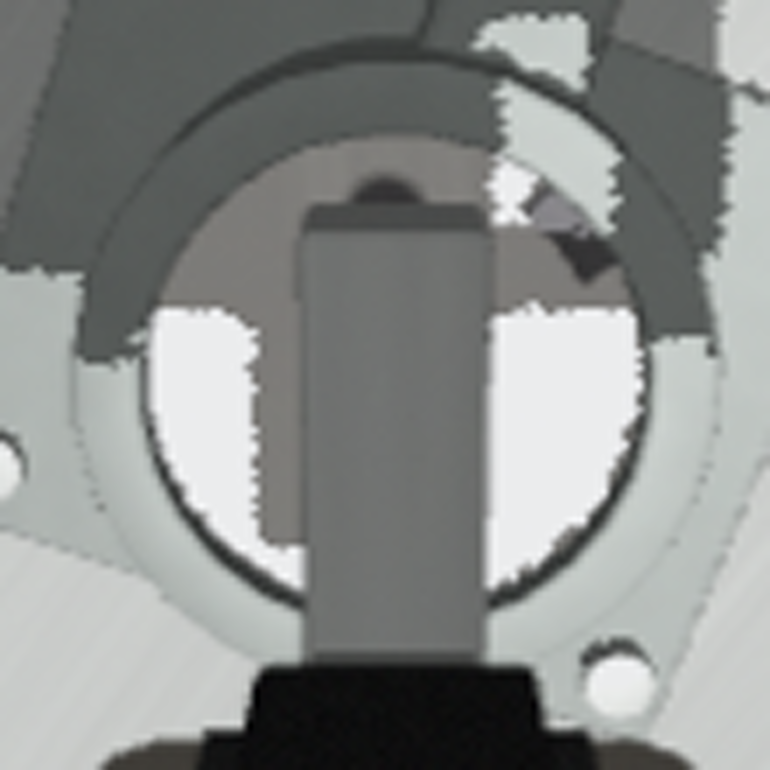

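Emit:
{"method": "send_rows", "body": {
  "deltas": [
    [[0.0,4,2.5,0,0,0,-7],[0.0,8.5,5.5,0,0,0,-15],[0.0,13,8.5,0,0,0,-23],[0.0,18,11.5,0,0,0,-31],[0.0,23,14.6,0,0,0,-39],[0.0,28,17.8,0,0,0,-47],[0.0,33,21,0,0,0,-54],[0.0,37.3,23.7,0,0,0,-58.6]]
  ]
}}

```text
time_s: 16.12
tcp_pos: [0.5286, 0.2226, 0.2256]
eef_rot: [-0.002, -0.038, 0.999, -0.001]
force: [0.5, -0.6, -3.8]
finger_gap: 0.282
```

Emit:
{"method": "send_rows", "body": {
  "deltas": [
    [[0.0,0,0,0,0,0,0],[0.0,0,0,0,0,0,0],[0.0,0,0,0,0,0,0]]
  ]
}}

```text
time_s: 16.5
tcp_pos: [0.5288, 0.2205, 0.2251]
eef_rot: [-0.002, -0.036, 0.999, -0.001]
force: [0.0, 0.0, -3.8]
finger_gap: 0.28
```

```bash
python3 - <<'E'
from h import *
snap('wrist','w14'); st(); print(jaw())
plan([.5303,.2203,.115],np.radians(94.1))
crop('w14',110,100,300,140,2.6,'c22')
E
```

```text
{'time_s': 16.55, 'q': [-0.7856, 0.3381, 0.4155, 1.8039, -0.1559, 1.0367, 1.3328], 'tcp_pos': [0.5289, 0.2207, 0.2254], 'eef_rot': [-0.0022, -0.0364, 0.9993, -0.0009], 'force': [0.3583, -0.1758, -3.7861], 'ft_torque': [0.0448, -0.0259, -0.005], 'finger_gap': 0.2769}
94.16962028799519
shift cm [-0.18 -0.03 11.04] turn deg [-0.1  -0.26  0.07] rows>= 1.8
```

View pics/c22.png

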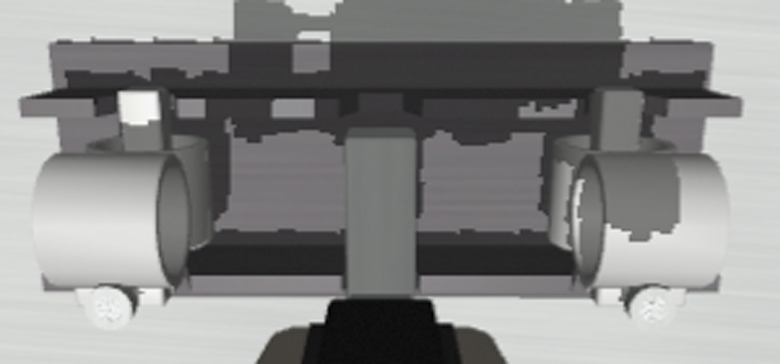

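Emit:
{"method": "send_rows", "body": {
  "deltas": [
    [[0.0,-0.1,0,4,0,-0.2,0],[0.0,-0.15,0,8,0,-0.2,0],[0.0,-0.15,0,10.5,0,-0.2,0],[0.0,-0.15,0,11.2,0,-0.2,0],[0.0,-0.15,0,11.2,0,-0.2,0],[0.0,-0.15,0,11.2,0,-0.2,0]]
  ]
}}

```text
time_s: 17.3
tcp_pos: [0.531, 0.2208, 0.1147]
eef_rot: [0.001, -0.036, 0.999, -0.0]
force: [-0.3, 0.0, -2.7]
finger_gap: 0.276
```

```bash
python3 - <<'E'
from h import *
snap('wrist','w15'); st(); print(jaw())
plan([.5304,.2204,.0765],np.radians(94.1))
crop('w15',110,100,300,140,2.6,'c23')
E
```

```text
{'time_s': 17.35, 'q': [-0.745, 0.4781, 0.3746, 1.892, -0.2326, 0.813, 1.3954], 'tcp_pos': [0.5308, 0.2209, 0.1147], 'eef_rot': [0.0006, -0.0363, 0.9993, -0.0003], 'force': [1.1514, -0.2941, -3.6225], 'ft_torque': [0.0477, -0.0102, 0.0187], 'finger_gap': 0.2766}
94.1576037983186
shift cm [ 0.05 -0.04  3.82] turn deg [-0.03  0.07  0.06] rows>= 0.6
```

View pics/c23.png

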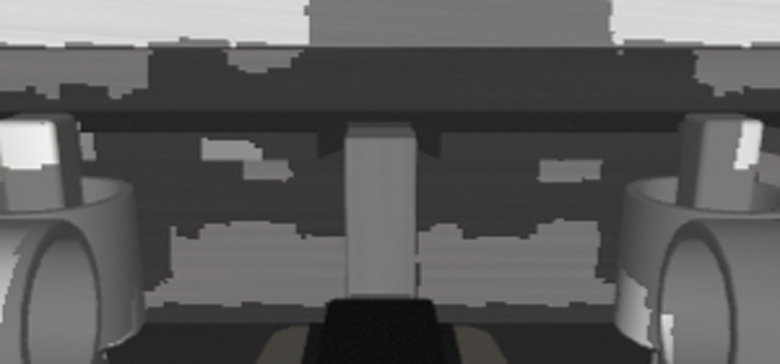

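Emit:
{"method": "send_rows", "body": {
  "deltas": [
    [[0.0,0.03,-0.04,1,0,0,0],[0.0,0.03,-0.04,2,0,0,0],[0.0,0.03,-0.04,2.8,0,0,0],[0.0,0.03,-0.04,3.4,0,0,0],[0.0,0.03,-0.04,3.75,0,0,0],[0.0,0.03,-0.04,3.8,0,0,0],[0.0,0.03,-0.04,3.8,0,0,0]]
  ]
}}

```text
time_s: 18.23
tcp_pos: [0.5308, 0.2205, 0.0769]
eef_rot: [0.001, -0.036, 0.999, -0.0]
force: [-0.7, -0.1, -4.0]
finger_gap: 0.276
```

```bash
python3 - <<'E'
from h import *
st()
E
```

```text
{'time_s': 18.225, 'q': [-0.7258, 0.5334, 0.3527, 1.9109, -0.262, 0.7405, 1.4195], 'tcp_pos': [0.5308, 0.2205, 0.0769], 'eef_rot': [0.0008, -0.0363, 0.9993, -0.0002], 'force': [-0.6709, -0.1082, -4.0339], 'ft_torque': [0.0418, 0.0183, -0.0216], 'finger_gap': 0.276}
```

Still hanging about 1 mm above the floors; lower until contact shows.

Emit:
{"method": "send_rows", "body": {
  "deltas": [
    [[0.0,0,0,0.08,0,0,0],[0.0,0,0,0.12,0,0,0],[0.0,0,0,0.12,0,0,0]]
  ]
}}

```text
time_s: 18.6
tcp_pos: [0.531, 0.2206, 0.0761]
eef_rot: [0.001, -0.036, 0.999, 0.0]
force: [-1.1, -0.2, -0.1]
finger_gap: 0.279
```

```bash
python3 - <<'E'
from h import *
st()
E
```

```text
{'time_s': 18.6, 'q': [-0.7252, 0.5346, 0.352, 1.9112, -0.2629, 0.7387, 1.4203], 'tcp_pos': [0.531, 0.2206, 0.0761], 'eef_rot': [0.001, -0.0362, 0.9993, 0.0], 'force': [-1.0766, -0.2488, -0.0677], 'ft_torque': [-0.0546, 0.1458, -0.0056], 'finger_gap': 0.279}
```

Contact (weight off). Release with the gap held to 0.6 and go up.

Emit:
{"method": "send_rows", "body": {
  "deltas": [
    [[0.35,0,0,0,0,0,0],[0.6,0,0,0,0,0,0],[0.6,0,0,0,0,0,0],[0.6,0,0,0,0,0,0]]
  ]
}}

```text
time_s: 19.1
tcp_pos: [0.5311, 0.2206, 0.0762]
eef_rot: [0.001, -0.036, 0.999, 0.0]
force: [-0.4, 0.6, 0.4]
finger_gap: 0.598
```

Emit:
{"method": "send_rows", "body": {
  "deltas": [
    [[0.6,0,0,-2,0,0,0],[0.6,0,0,-5,0,0,0],[0.6,0,0,-9,0,0,0],[0.6,0,0,-13,0,0,0],[0.6,3,0,-15,0,0,0],[0.6,6,0,-17,0,0,0],[0.6,6,0,-17,0,0,0],[0.6,6,0,-17,0,0,0]]
  ]
}}

```text
time_s: 20.1
tcp_pos: [0.4713, 0.2163, 0.246]
eef_rot: [0.001, -0.036, 0.999, 0.0]
force: [1.3, -0.1, 0.9]
finger_gap: 0.602
```

```bash
python3 - <<'E'
from h import *
snap('wrist','w16'); snap('scene','sc16');snap('side','s16'); st()
crop('w16',120,130,280,140,2.8,'c24');crop('sc16',170,150,90,80,7,'c25')
E
```

```text
{'time_s': 20.25, 'q': [-0.8593, 0.2117, 0.422, 1.9128, -0.0983, 1.0365, 1.2471], 'tcp_pos': [0.4713, 0.2159, 0.2452], 'eef_rot': [0.0007, -0.0359, 0.9994, -0.0006], 'force': [0.584, -0.0935, 0.2058], 'ft_torque': [0.0257, -0.0332, 0.0147], 'finger_gap': 0.599}
```

View pics/w16.png

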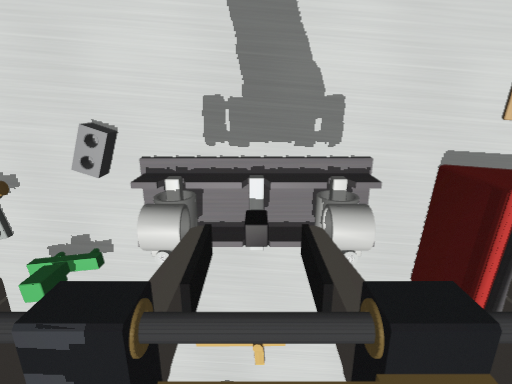

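View pics/c24.png

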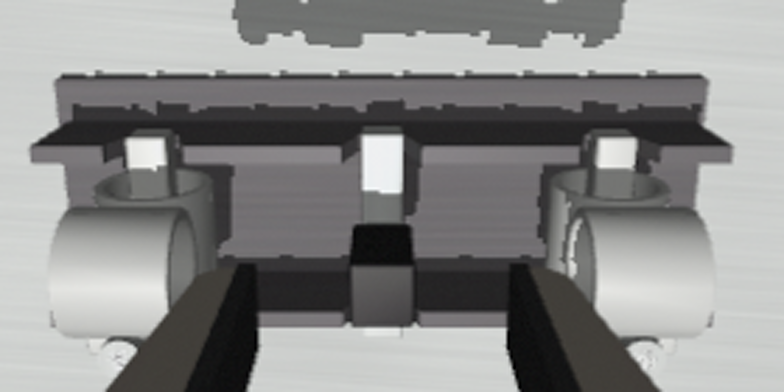

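View pics/c25.png

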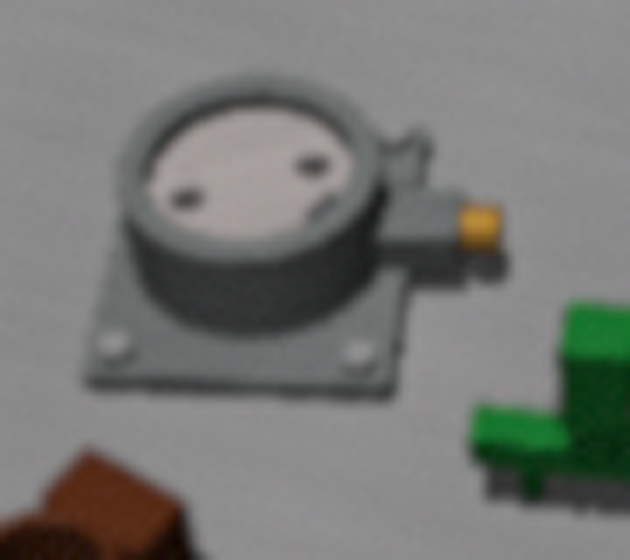

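View pics/sc16.png

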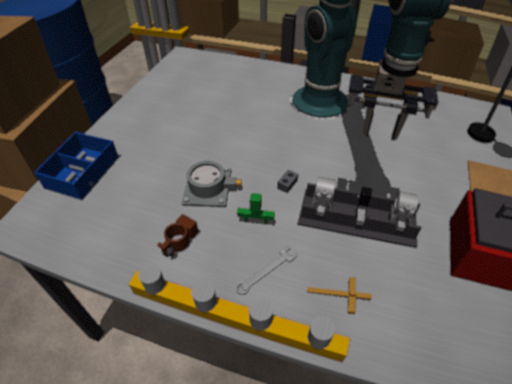

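```bash
python3 - <<'E'
from h import *
plan([.48,-.215,.24],np.pi/2)
E
```

```text
shift cm [  2.22 -43.04   0.57] turn deg [-0.06  0.08  4.12] rows>= 6.9
```

Emit:
{"method": "send_rows", "body": {
  "deltas": [
    [[0.6,0,-6,0,0,0,1],[0.6,0,-12,0,0,0,2],[0.6,0.5,-18,0,0,0,3],[0.6,1,-24,0,0,0,4],[0.6,1.5,-30,0,0,0,4],[0.6,2,-36,0.4,0,0,4],[0.6,2,-43,0.4,0,0,4],[0.6,2,-43,0.4,0,0,4]]
  ]
}}

```text
time_s: 21.25
tcp_pos: [0.4812, -0.2199, 0.2414]
eef_rot: [0.0, 0.003, 1.0, -0.002]
force: [-0.6, 0.1, -0.1]
finger_gap: 0.602
```

```bash
python3 - <<'E'
from h import *
snap('side','s17');snap('wrist','w17');crop('w17',200,165,110,110,7,'c26');crop('s17',225,200,100,184,3,'c27')
E
```

```text
(no output)
```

View pics/c26.png

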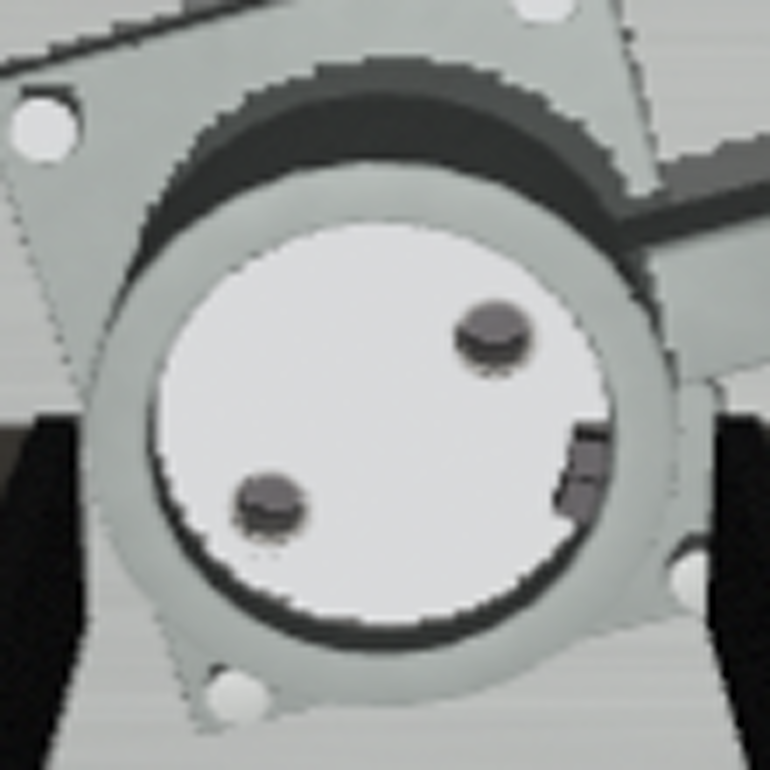

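View pics/c27.png

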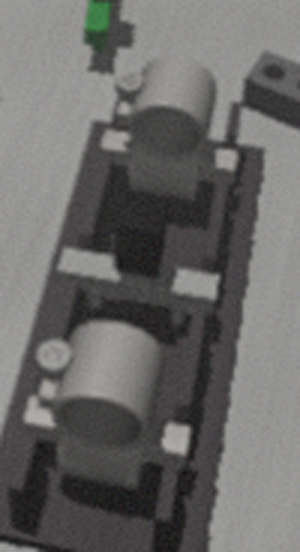

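Emit:
{"method": "send_rows", "body": {
  "deltas": [
    [[0.6,0,0,-1,0,0,0],[0.6,0,0,-1,0,0,0],[0.6,0,0,-1,0,0,0],[0.6,0,0,-1,0,0,0]]
  ]
}}

```text
time_s: 21.85
tcp_pos: [0.482, -0.215, 0.251]
eef_rot: [-0.0, -0.0, 1.0, -0.001]
force: [0.5, -0.8, -0.5]
finger_gap: 0.6
```

```bash
python3 - <<'E'
from h import *
print(hand_in())
E
```

```text
the job is handed in; nothing more can be done
None
```

I turned the ring clockwise to its firm stop with the bare steel spanner, set the spanner back in the stand's middle notches, and handed in at about 22 s of the 64 s allowed. The hand-in gave no verdict.

- **Pins in the holes:** both pins went in about 9 mm below the ring face with no contact force. That depth is worked out from the gripper height. The spanner's axis was within about 1 mm of the pot's.
- **Ring at its stop:** I turned the tool about 63° in all. The wrist torque rose from about 0.5 to 1.25 N m, and the last wrist picture, with nothing in the way, shows the two lugs flush against each other.
- **Spanner back in the stand:** the wrist force showed its weight come off at the same height, and within 1 mm of the spot, where I had picked it up. The later pictures show it upright in the middle notches, just as it was at the start.
- **Other things:** the couplers and the other loose objects look unmoved in the final scene picture; I judged this by eye only. At hand-in the gripper was open and clear of everything.

No check failed or disagreed. The one point seen by two cameras, the pot ring's centre, came out about 3 mm apart. I went by the wrist camera, and the clean entry of the pins bore it out.

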